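# Pull up the seal nut at the bottom of the juicer's deep well

## Task

The seal nut at the bottom of the juicer's deep well has worked loose. Take the hexagonal box spanner out of its stand, feel it onto the nut until it is fully home, turn it clockwise until it comes up firm and then about 15 degrees more, but no further. Then put the spanner back upright in its stand; press only gently throughout and leave the cup, the honey jar and the lemon where they are.

Things in the scene. Friction and masses are not known exactly. Their poses are not given: they have to be found in the camera images.
- juicer: Juicer base, fixed: white foot 150x110x14 mm, round aluminium collar 86 mm across, its top 110 mm above the worktop, and behind it (local +x) a white motor block 90 mm high. The collar's open bore is upright, 66 mm across, from the top down to 14 mm above the worktop. Origin: on the bore's axis at worktop height, z up; -x is the spout side. A hexagonal nut sits at the bottom of the bore.
- bore_mouth (a point): Centre of the bore's mouth, 110 mm above the juicer's origin. The nut lies on the bore's axis: 36 mm across flats, flats from 18 to 30 mm above the juicer's origin, then a 5 mm bevel and a thin stub to 39 mm. Which way its flats face differs every time, is not measured and must be felt (repeats every 60 degrees).
- gasket (a joint): Flat rubber gasket under the nut, top 18 mm above the juicer's origin: how far the firm nut has dragged it round clockwise seen from above, rad (15 degrees = 0.26); it stays so. The nut first turns freely for 17 to 52 degrees clockwise (0.08 N m, gasket at 0), then comes up firm: 0.25 N m, rising by 0.6 N m per rad of drag.
- spanner: Steel box spanner, 155 mm long, about 0.3 kg, upright in the stand. Origin: centre of its lower rim, z up along it. Lower 50 mm: hexagonal tube, inside 38.4 mm across flats (1.2 mm free each side of the nut) and 30 mm deep, outside 56 mm over corners; flats face local x and every 60 degrees. Off the flats its rim rests on the nut's corners 30 mm above the juicer's origin; fully home at 18 mm.
- spanner_handle (a point): Centre of the spanner's handle, 140 mm above its rim on its axis: a black flat bar 70 mm long (spanner's x), 14 mm thick (its y), 30 mm high, from 125 to 155 mm above the rim; grasp it across the 14 mm. Below it a shaft 16 mm thick. On the nut the spanner turns about 7 degrees either way before it bites.
- stand: Grey plastic stand, fixed: 100x100 mm foot plate and a round upright cup about 80 mm across and 58 mm high, with a round hole 63 to 67 mm across. Origin: on the cup's axis at worktop height; the hole's floor is 8 mm above it, where the spanner's rim stands.
- cup: White floral cup, 74x96x54 mm, behind the work; origin at the centre of its underside. Bystander.
- honey_jar: Jar with a red lid, 90 mm across and 100 mm high, behind the work; origin at the centre of its underside. Bystander.
- lemon: Lemon, 72x55x56 mm, nearer to the robot; origin at its underside. Bystander.
Things that resemble listed ones, but are neither listed nor needed, are in the scene too. There is more than one size of the spanner; the job needs the smaller. What is shaped like the stand but orange is not meant.

How it is judged:
On the way, in this order (a step that is already met when the one before it is completed fails the run):
1. the spanner is fully home on the nut: its lower rim less than 23 mm above the juicer's origin and within 4 mm of the bore's axis (z of spanner in the frame of juicer below 0.023 m and horizontal distance between spanner and juicer below 0.004 m), for 0.2 s.
2. with the spanner home on it, the nut is firm and has dragged the gasket by at least 0.10 rad (value of joint gasket above 0.1 rad and z of spanner in the frame of juicer below 0.026 m), for 0.1 s.
At the end, for the whole second after the job is handed in: The gasket is dragged round by 0.10 to 0.50 rad and the spanner stands at rest in its stand: its rim within 10 mm of the cup's axis and less than 13 mm above the stand's origin, upright within 0.15 rad (value of joint gasket between 0.1 and 0.5 rad and horizontal distance between spanner and stand below 0.01 m and z of spanner in the frame of stand below 0.013 m and angle between spanner's own z axis and vertical below 0.15 rad and linear speed of spanner below 0.02 m/s); the robot touches nothing.
It fails at once if the nut is overtightened: the gasket is dragged round by more than 0.5 rad (value of joint gasket above 0.5 rad).
It fails at once if the spanner is forced: all contact forces between it and the juicer (with nut and gasket), pressing and turning added up, pass 45 N (contact force between spanner and juicer above 45 N).
It fails at once if the cup is moved by more than 20 mm (distance of cup from where it was at the start of the episode above 0.02 m).
It fails at once if the honey jar is moved by more than 20 mm (distance of honey_jar from where it was at the start of the episode above 0.02 m).
It fails at once if the lemon is moved by more than 20 mm (distance of lemon from where it was at the start of the episode above 0.02 m).
It also fails if it takes over 72 s, if anything falls off the work surface, if the arm or the gripper's body presses on something with over 40 N, if the wrist force passes 120 N, or if a joint passes its speed limit or range.

## Robot

A 6-joint arm with a two-finger parallel gripper is mounted at the origin on a cart in front of the work surface, level with it; the furniture and walls round the work are solid. World frame = base frame: x ahead of the robot, y to its left, z up, the work surface at z = 0. Lengths are in m, angles in rad, forces in N, time in s.
With the tool pointing down it reaches from about 0.15 to 0.775 m from the base axis. Payload 6.1 kg.
Tool frame: the origin (TCP) lies at the very end of the fingers, on their centre line; the grasp point (between the pads) lies 19 mm behind it; z points along the fingers, y is the line along which they close (so a half turn about z gives the same grasp; the last joint's range is limited). The gripper opens to 85 mm and grips with 20 to 120 N. Pads are 22 mm wide; open, the fingers measure 114 mm over their backs; the gripper's body (76 mm by 85 mm) begins 54 mm behind the grasp point. The pads swing forward as they close: fully open they stand 13 mm farther back than shut.
Start: joints at [-1.191, 0.126, -0.04, 1.405, 0, 1.571], TCP at [0.195, -0.488, 0.231] pointing down, gripper open.
Joint ranges: [-2.72, 2.72], [-0.95, 1.95], [-1.27, 1.35], [-1.78, 2.02], [-1.46, 1.47], [-3.14, 3.14]. Speed limits (rad/s): [2.39, 2.39, 3.01, 3.14, 3.14, 3.14].

## Interface

Orientations are given as a rotation vector (axis times angle).
In Python, from rig import ctrl gives the robot as it stands.
- The arm moves only by the tool play_rows, never from a script. Its argument "deltas" is a list of rows, each a list of 3 entries, a list of its own where there are three numbers: the gripper's target within -1 to 1 (fully open at 1, half-way at 0, shut at -1), then the shift along the tool's x, y, z in cm, then the turn, a rotation vector about the tool's x, y, z in degrees. A call has 1 to 5 rows; each row is the pose to reach, as a shift and turn from the pose commanded when the call began, along the tool's axes at that moment; what a row does not reach only later rows make up. A row lasts 1/8 s, in which the tool goes at most 62.5 mm and 10.7 degrees, less where a joint would pass 70% of its speed; a pose out of reach is approached as far as the arm can. A call with a gripper value outside its range is refused whole. The fingers move at their own pace and stop on an object; "squeeze" is the grip in N (left out, the last holds). Time passes only in rows, so rows that repeat a pose let the fingers close. It gives the time, the measured TCP pose, the force, the opening and the grip force at its end, in the units of the state.
- ctrl.state(): the state, without advancing time (a new reading comes with each control period).
- ctrl.snapshot(name): name is "scene" or "top"; returns (picture, depth): 480x640x3 uint8, red, green, blue; 480x640 float32, m along the optical axis (not along the pixel's ray), 0 where there is no reading.
- ctrl.camera_model(name): a dict with "fovy" (degrees; the focal length in pixels is half the picture's height over the tangent of half this angle, whatever the lens; pixels are square), "cx", "cy" (the principal point, pixels), "world_to_cam" (4x4, takes a point from world to camera coordinates). Camera axes: x right, y down, z forward; pixel columns grow to the right and rows downward; lengths in m; the calibration is good to about 2 mm. A picture is of the moment at which its call begins. camera_model takes no time and is no camera call.
- ctrl.hand_in(): hands the job in; it is judged then, once.
The state is a dict: "clock": time; "joints": joint angles; "dq": joint speeds; "joint_efforts": joint torques, N m; "tool_pos": TCP position; "tool_rot": TCP orientation; "wrist_force": force on the tool from outside, world axes, zero at the start; "torque": the same for the moment, N m; "width": opening from 0.0 (shut) to 1.0 (fully open); "grasp_force": force on a finger pad.
Only numpy, scipy, OpenCV 4.12 (cv2) and the standard library are available. Lean on these libraries where they do the work, as an engineer would, in place of code of your own. Each camera call takes 0.05 s, during which the arm holds its last target. There are 200 camera calls.

## Working session

There is one attempt and no reset: what is moved stays moved. The work goes in short steps, Python scripts to look and compute and a tool call to move; the robot and the scene stay as the last step left them, time stands still between calls to the robot, and variables do not carry over. Pictures are saved under pics/ and viewed, at most 10 in all, crops included, and the job is handed in when it is done.

Besides the shell and the picture viewer there is one more tool, called after "Call:" in YAML: its name, and indented under it one key for each argument. play_rows: Moves the arm, as the interface text tells. Its arguments: {"type":"object","properties":{"deltas":{"type":"array","items":{"type":"array"}},"squeeze":{"type":"number"}},"required":["deltas"]}

```bash
mkdir -p pics; ls; python3 - <<'E'
from rig import ctrl
import cv2,numpy as np
for n in("scene","top"):
    p,d=ctrl.snapshot(n); cv2.imwrite(f"pics/{n}0.png",p[:,:,::-1]); np.save(f"pics/{n}0.npy",d)
    print(n,ctrl.camera_model(n))
print(ctrl.state())
E
```

```text
pics
scene {'fovy': 49.67331065574314, 'cx': 312.8056705327569, 'cy': 244.52705708913197, 'world_to_cam': array([[ 0.85604468, -0.51688711,  0.00390187, -0.58533294],
       [-0.27361328, -0.45952423, -0.84496938,  0.15954072],
       [ 0.43854679,  0.72226393, -0.53480045,  1.08065298],
       [ 0.        ,  0.        ,  0.        ,  1.        ]])}
top {'fovy': 56.743391435551096, 'cx': 322.2375822263947, 'cy': 237.78416821556743, 'world_to_cam': array([[ 0.00311938, -0.99900385, -0.04451501, -0.18741387],
       [-0.99473267,  0.00146097, -0.10249281,  0.55460293],
       [ 0.10245575,  0.04460025, -0.99373721,  0.93583122],
       [ 0.        ,  0.        ,  0.        ,  1.        ]])}
{'clock': 0.1, 'joints': array([-1.19102967e+00,  1.26309842e-01, -4.05102681e-02,  1.40539107e+00,
        5.14476484e-06,  1.57079777e+00]), 'dq': array([ 0.0018246 , -0.00132429,  0.00164492, -0.00259944,  0.00168326,
        0.00175576]), 'joint_efforts': array([ 1.85516794e-03, -4.36902559e+01,  3.53606844e+01,  1.36289824e-02,
        1.13435200e-05, -8.68719667e-06]), 'tool_pos': array([ 0.19448471, -0.48725263,  0.23061001]), 'tool_rot': array([-3.08376150e+00, -5.92693117e-01,  4.11355986e-04]), 'wrist_force': array([ 0.59644695,  0.19520534, -0.19242837]), 'torque': array([ 0.02073605, -0.01828969, -0.00560574]), 'grasp_force': 0.0, 'width': 1.0029640625478198}
```

View pics/top0.png

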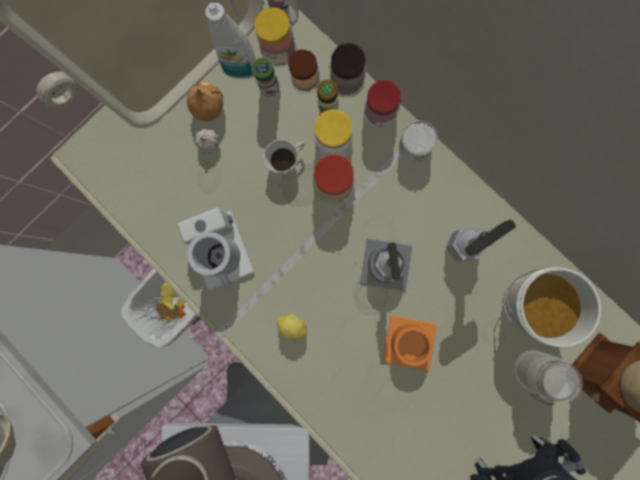

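View pics/scene0.png

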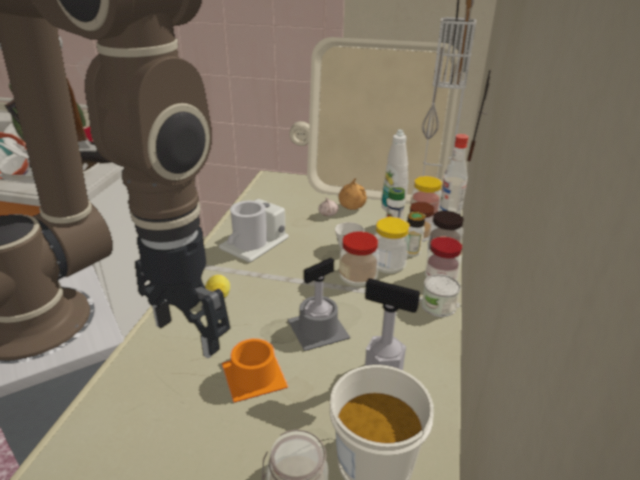

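The top view shows the juicer collar at about (211,254), the grey stand with the small spanner (black bar at 394,261), the larger spanner at (465,243), the orange decoy at (412,344) and the lemon at (292,327). The scene view shows the spanner bar at (319,270) and the collar at (249,210).

```bash
cat > h.py <<'E'
import numpy as np,cv2
from rig import ctrl
def world(name,d):
    m=ctrl.camera_model(name);T=m["world_to_cam"];f=240/np.tan(np.radians(m["fovy"]/2))
    v,u=np.mgrid[:480,:640]
    c=np.stack([(u-m["cx"])/f*d,(v-m["cy"])/f*d,d],-1)
    return (c-T[:3,3])@T[:3,:3]
def ray(name,u,v,z):
    m=ctrl.camera_model(name);T=m["world_to_cam"];f=240/np.tan(np.radians(m["fovy"]/2))
    o=-T[:3,:3].T@T[:3,3];r=T[:3,:3].T@np.array([(u-m["cx"])/f,(v-m["cy"])/f,1])
    return o+r*(z-o[2])/r[2]
def circ(P):
    x,y=P[:,0],P[:,1]
    for _ in range(5):
        s=np.linalg.lstsq(np.c_[2*x,2*y,np.ones(len(x))],x*x+y*y,rcond=None)[0]
        r=np.sqrt(s[2]+s[0]**2+s[1]**2)
        e=abs(np.hypot(x-s[0],y-s[1])-r); k=e<max(2*np.median(e),.002); x,y=x[k],y[k]
    return s[0],s[1],r,len(x)
E
python3 - <<'E'
from h import *
for n,cb,hb,sb in(("top",(165,215,265,300),(375,235,412,290),(360,240,412,290)),("scene",(225,190,295,260),(295,250,345,290),(285,290,350,350))):
    d=np.load(f"pics/{n}0.npy");W=world(n,d);p=cv2.imread(f"pics/{n}0.png").astype(int)
    def box(b): return W[b[1]:b[3],b[0]:b[2]].reshape(-1,3),p[b[1]:b[3],b[0]:b[2]].reshape(-1,3)
    P,c=box(cb);k=(abs(P[:,2]-.110)<.006);R=P[k];print(n,"collar",k.sum(),R.mean(0),"minmax",R.min(0),R.max(0))
    for cc in[(R[:,:2].min(0)+R[:,:2].max(0))/2]: print(" mid",cc)
    k=(abs(P[:,2]-.09)<.006);print(" motor",k.sum(),np.median(P[k],0))
    P,c=box(hb);k=(c.max(1)<60)&(P[:,2]>.12);H=P[k];print(" handle",k.sum(),H.mean(0),np.percentile(H[:,2],[2,50,98]))
    t=H[H[:,2]>.155];rc=cv2.minAreaRect((t[:,:2]*1000).astype(np.float32));print("  top",len(t),rc)
    P,c=box(sb);k=abs(P[:,2]-.058)<.005;S=P[k];print(" standring",k.sum(),(S.min(0)+S.max(0))/2,S.max(0)-S.min(0))
    k=(abs(P[:,2]-.0)<.008);
    print(" z hist",np.histogram(P[:,2],np.arange(-.01,.19,.01))[0])
d=np.load("pics/top0.npy");W=world("top",d)
for nm,(u,v) in dict(lemon=(292,327),jar=(334,177),cup=(282,158),big=(480,240)).items():print(nm,W[v,u])
E
```

```text
top collar 638 [0.51568905 0.03473769 0.1102018 ] minmax [ 0.47439356 -0.00865392  0.10416888] [0.55794044 0.0767872  0.1149094 ]
 mid [0.516167   0.03406664]
 motor 959 [0.57044676 0.05906294 0.09058597]
 handle 271 [ 0.49674679 -0.3231046   0.16332825] [0.13709773 0.16243748 0.16572876]
  top 239 ((493.17950439453125, -279.4263000488281), (64.86780548095703, 105.20565795898438), 4.883828163146973)
 standring 499 [ 0.49922554 -0.32532168  0.05794454] [0.07445659 0.07621535 0.00985017]
 z hist [ 215 1232   58   30   50   35  421  174   15    4    3    1    0    0
   25   18   48  260    0]
scene collar 297 [0.51285514 0.02873063 0.10870324] minmax [ 0.47106597 -0.012283    0.10401366] [0.55684038 0.07342405 0.11343051]
 mid [0.51395318 0.03057053]
 motor 462 [0.54359492 0.0274468  0.08978339]
 handle 410 [ 0.49147552 -0.33838091  0.15607603] [0.13325985 0.15283621 0.16439314]
  top 180 ((280.01666259765625, -653.3809814453125), (825.0111694335938, 49.41249465942383), 56.157318115234375)
 standring 573 [ 0.49628977 -0.32835374  0.05801897] [0.07836053 0.07900334 0.00996109]
 z hist [ 667 1665  159  158  159  190  578  186   35   35   36   24    0    0
    0    0    0    0    0]
lemon [ 0.36752701 -0.12686654  0.05641432]
jar [ 0.67006007 -0.21369314  0.1000317 ]
cup [ 0.73222116 -0.09734822  0.02420536]
big [ 0.53228379 -0.4684285   0.200994  ]
```

```bash
python3 - <<'E'
from h import *
d=np.load("pics/top0.npy");W=world("top",d);p=cv2.imread("pics/top0.png").astype(int)
b=(375,235,412,290);P=W[b[1]:b[3],b[0]:b[2]].reshape(-1,3);c=p[b[1]:b[3],b[0]:b[2]].reshape(-1,3)
k=(c.max(1)<75)&(P[:,2]>.155)&(P[:,2]<.175)&(abs(P[:,0]-.5)<.06)&(abs(P[:,1]+.33)<.06)
H=P[k];rc=cv2.minAreaRect((H[:,:2]*1000).astype(np.float32));print(k.sum(),rc,H.mean(0))
w,V=np.linalg.eigh(np.cov(H[:,:2].T));print(np.sqrt(w*12),np.degrees(np.arctan2(V[1,1],V[0,1])))
# mask only, ray at 0.163
m=(p[b[1]:b[3],b[0]:b[2]].max(2)<75).astype(np.uint8);n,l,s,ce=cv2.connectedComponentsWithStats(m);i=1+s[1:,4].argmax()
v,u=np.nonzero(l==i);Q=np.array([ray("top",a+b[0],e+b[1],.163)[:2] for a,e in zip(u,v)])*1000
print(cv2.minAreaRect(Q.astype(np.float32)),Q.mean(0))
w,V=np.linalg.eigh(np.cov(Q.T));print(np.degrees(np.arctan2(V[1,1],V[0,1])))
print("collar",circ(W[215:300,165:265].reshape(-1,3)[abs(W[215:300,165:265,2].ravel()-.11)<.004]))
S=W[240:290,360:412].reshape(-1,3);print("stand",circ(S[abs(S[:,2]-.058)<.004]))
from scipy.spatial.transform import Rotation as R
s=ctrl.state();print(R.from_rotvec(s["tool_rot"]).as_matrix().round(3))
E
```

```text
271 ((498.1769714355469, -325.45562744140625), (67.20030212402344, 13.796687126159668), 7.302410125732422) [ 0.49791446 -0.32452732  0.16238138]
[0.01314018 0.06776346] -172.3455010869566
((491.1064758300781, -316.1963195800781), (48.46739959716797, 80.44465637207031), 84.1867904663086) [ 486.37070852 -321.31225217]
175.61949495740757
collar (np.float64(0.5157824939807993), np.float64(0.03422050000050905), np.float64(0.03829993586046643), 575)
stand (np.float64(0.498988432684146), np.float64(-0.3252325098767775), np.float64(0.03536060915575973), 313)
[[ 0.929  0.371 -0.001]
 [ 0.371 -0.929  0.001]
 [ 0.    -0.001 -1.   ]]
```

Call:
play_rows:
  deltas:
    - [1, [6, -0.7, 0], [0, 0, 3]]
    - [1, [12, -1.4, 0], [0, 0, 6]]
    - [1, [18, -2.1, 0], [0, 0, 9]]
    - [1, [24, -2.8, 0], [0, 0, 12]]
    - [1, [30, -3.4, 0], [0, 0, 14.3]]
  squeeze: 60

```text
clock: 0.72
tool_pos: [0.4621, -0.3435, 0.231]
tool_rot: [-3.135, -0.202, 0.001]
wrist_force: [0.2, -2.0, -0.4]
width: 1.0
grasp_force: 0.0
```

Call:
play_rows:
  deltas:
    - [1, [3.8, -1.4, 1], [0, 0, 0]]
    - [1, [3.8, -1.4, 3], [0, 0, 0]]
    - [1, [3.8, -1.4, 5], [0, 0, 0]]
    - [1, [3.8, -1.4, 5], [0, 0, 0]]

```text
clock: 1.23
tool_pos: [0.4956, -0.3251, 0.1792]
tool_rot: [-3.132, -0.205, 0.005]
wrist_force: [-0.3, -1.1, 0.3]
width: 0.998
grasp_force: 0.0
```

```bash
python3 - <<'E'
from h import *
s=ctrl.state();print(s["tool_pos"],s["tool_rot"],s["joints"],s["torque"])
p,d=ctrl.snapshot("scene");cv2.imwrite("pics/s1.png",cv2.resize(p[190:350,220:430,::-1],None,fx=3.5,fy=3.5,interpolation=cv2.INTER_CUBIC))
E
```

```text
[ 0.49562686 -0.32513493  0.17922539] [-3.13239173 -0.2047707   0.00523731] [-5.80585066e-01  2.61886520e-01  1.31613196e-02  1.32624694e+00
 -3.53246916e-06  2.43044937e+00] [-0.01805211 -0.00017994  0.00296388]
```

View pics/s1.png

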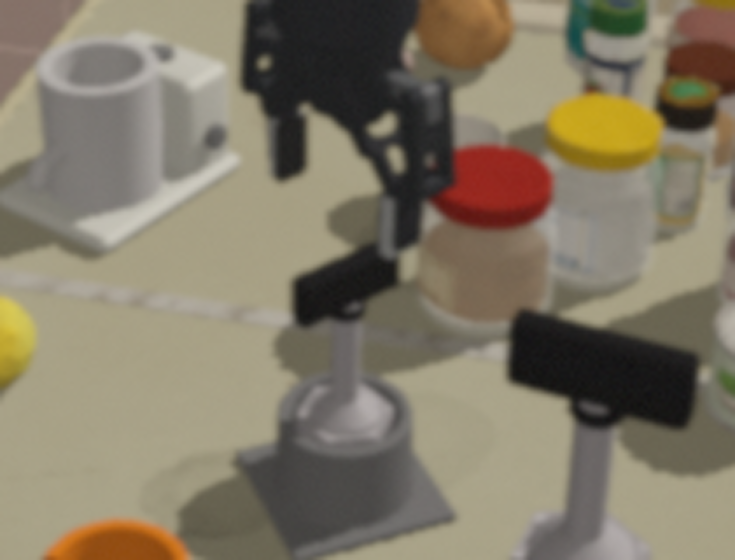

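The gripper is straight above the spanner bar (about 345,285 in the crop), with a finger on either side. The last joint would run out of range turning clockwise at the juicer, so I make a half turn before grasping.

Call:
play_rows:
  deltas:
    - [1, [0, 0, 0], [0, 0, -10.5]]
    - [1, [0, 0, 0], [0, 0, -21]]
    - [1, [0, 0, 0], [0, 0, -31.5]]
    - [1, [0, 0, 0], [0, 0, -42]]
    - [1, [0, 0, 0], [0, 0, -52.5]]

```text
clock: 1.9
tool_pos: [0.4967, -0.3264, 0.1827]
tool_rot: [2.716, 1.577, 0.001]
wrist_force: [-0.4, -0.4, -0.6]
width: 1.001
grasp_force: 0.0
```

Call:
play_rows:
  deltas:
    - [1, [0, 0, 0], [0, 0, -10.5]]
    - [1, [0, 0, 0], [0, 0, -21]]
    - [1, [0, 0, 0], [0, 0, -31.5]]
    - [1, [0, 0, 0], [0, 0, -42]]
    - [1, [0, 0, 0], [0, 0, -52.5]]

```text
clock: 2.52
tool_pos: [0.4967, -0.3264, 0.1827]
tool_rot: [1.738, 2.615, 0.0]
wrist_force: [0.1, 0.6, 0.3]
width: 1.004
grasp_force: 0.0
```

Call:
play_rows:
  deltas:
    - [1, [0, 0, 0], [0, 0, -10.5]]
    - [1, [0, 0, 0], [0, 0, -21]]
    - [1, [0, 0, 0], [0, 0, -31.5]]
    - [1, [0, 0, 0], [0, 0, -42]]
    - [1, [0, 0, 0], [0, 0, -52.5]]

```text
clock: 3.15
tool_pos: [0.4967, -0.3265, 0.1827]
tool_rot: [0.402, 3.114, -0.001]
wrist_force: [-0.0, 0.3, -0.2]
width: 1.001
grasp_force: 0.0
```

Call:
play_rows:
  deltas:
    - [1, [0, 0, 0], [0, 0, -10.5]]
    - [1, [0, 0, 0], [0, 0, -21]]
    - [1, [0, 0, 0], [0, 0, -22.5]]
    - [1, [0, 0, 0], [0, 0, -22.5]]

```text
clock: 3.65
tool_pos: [0.4966, -0.3262, 0.182]
tool_rot: [-0.2, 3.134, -0.001]
wrist_force: [0.1, 0.0, 0.2]
width: 1.003
grasp_force: 0.0
```

Call:
play_rows:
  deltas:
    - [1, [-0.1, 0.1, 2.5], [0, 0, 0]]
    - [1, [-0.1, 0.1, 4.6], [0, 0, 0]]
    - [-1, [-0.1, 0.1, 4.6], [0, 0, 0]]
    - [-1, [-0.1, 0.1, 4.6], [0, 0, 0]]
    - [-1, [-0.1, 0.1, 4.6], [0, 0, 0]]
  squeeze: 80

```text
clock: 4.28
tool_pos: [0.4979, -0.3252, 0.1365]
tool_rot: [-0.204, 3.133, -0.002]
wrist_force: [0.8, 0.2, -0.1]
width: 0.372
grasp_force: 0.0
```

Call:
play_rows:
  deltas:
    - [-1, [0, 0, 0], [0, 0, 0]]
    - [-1, [0, 0, 0], [0, 0, 0]]
    - [-1, [0, 0, 0], [0, 0, 0]]

```text
clock: 4.65
tool_pos: [0.4979, -0.3254, 0.1363]
tool_rot: [-0.204, 3.133, -0.003]
wrist_force: [1.1, -2.9, 5.5]
width: 0.147
grasp_force: 82.9
```

Call:
play_rows:
  deltas:
    - [-1, [0, 0, -2], [0, 0, 0]]
    - [-1, [0, 0, -5], [0, 0, 0]]
    - [-1, [0, 0, -9], [0, 0, 0]]
    - [-1, [0, 0, -13], [0, 0, 0]]
    - [-1, [0, 0, -13], [0, 0, 0]]

```text
clock: 5.28
tool_pos: [0.4981, -0.3252, 0.2677]
tool_rot: [-0.204, 3.132, -0.003]
wrist_force: [0.1, -0.5, -3.2]
width: 0.149
grasp_force: 81.7
```

```bash
python3 - <<'E'
from h import *
from scipy.spatial.transform import Rotation as R
s=ctrl.state();print(s["tool_pos"],s["wrist_force"],s["torque"],s["joints"])
M=R.from_rotvec(s["tool_rot"]).as_matrix();print(M.round(3))
print((M.T@(np.array([.5155,.034,.266])-s["tool_pos"])*100).round(2))
p,d=ctrl.snapshot("top");cv2.imwrite("pics/t2.png",p[:,:,::-1]);np.save("pics/t2.npy",d)
W=world("top",d)
S=W[235:295,355:417].reshape(-1,3);S=S[abs(S[:,2]-.058)<.004]
if len(S)>50:print("stand",circ(S),(S.min(0)+S.max(0))/2,S.max(0)-S.min(0))
p,d=ctrl.snapshot("scene");cv2.imwrite("pics/s2.png",cv2.resize(p[150:350,220:430,::-1],None,fx=2.8,fy=2.8,interpolation=cv2.INTER_CUBIC))
W=world("scene",d);S=W[290:360,280:355].reshape(-1,3);S=S[abs(S[:,2]-.058)<.004];print("stand s",circ(S),(S.min(0)+S.max(0))/2)
E
```

```text
[ 0.49814162 -0.32515254  0.26772935] [ 0.08123372 -0.5053452  -3.2033238 ] [-0.0021174  -0.08668495  0.0486632 ] [-5.78500934e-01  2.63075734e-01  2.08142390e-01  1.51205839e+00
  4.19036977e-04 -7.08769323e-01]
[[-0.992 -0.13   0.003]
 [-0.13   0.992 -0.002]
 [-0.003 -0.002 -1.   ]]
[-6.39 35.39  0.12]
stand s (np.float64(0.4960404601986347), np.float64(-0.32991948712780134), np.float64(0.035370646368504), 229) [ 0.49621151 -0.32846119  0.0575068 ]
```

View pics/s2.png

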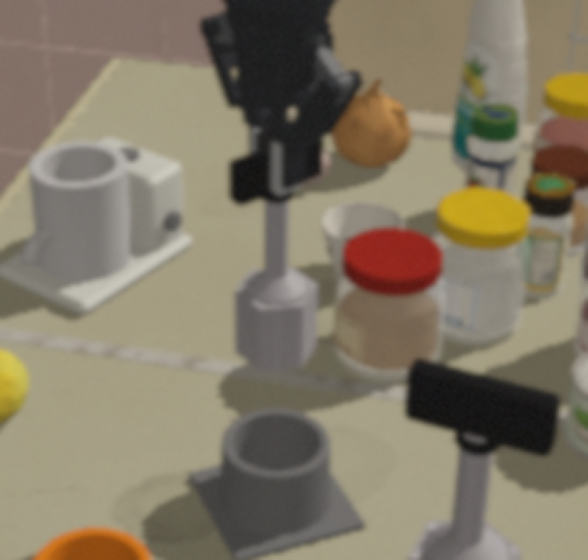

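The spanner hangs upright in the gripper (bar at 275,165, hexagon at 275,320), clear of the empty stand (275,450). Carrying it over to the collar.

Call:
play_rows:
  deltas:
    - [-1, [-0.9, 5, 0], [0, 0, 0]]
    - [-1, [-2, 11, 0], [0, 0, 0]]
    - [-1, [-3, 17, 0], [0, 0, 0]]
    - [-1, [-4.1, 23, 0], [0, 0, 0]]
    - [-1, [-5.1, 28.5, 0], [0, 0, 0]]

```text
clock: 6.0
tool_pos: [0.5096, -0.0335, 0.2628]
tool_rot: [0.204, -3.131, -0.001]
wrist_force: [0.9, 1.0, -3.4]
width: 0.151
grasp_force: 81.6
```

Call:
play_rows:
  deltas:
    - [-1, [-0.9, 5, 0], [0, 0, 0]]
    - [-1, [-1.2, 6.8, 0], [0, 0, 0]]
    - [-1, [-1.2, 6.8, 0], [0, 0, 0]]
    - [-1, [-1.2, 6.8, 0], [0, 0, 0]]

```text
clock: 6.5
tool_pos: [0.5137, 0.0324, 0.2644]
tool_rot: [0.203, -3.133, 0.001]
wrist_force: [0.8, 0.1, -3.0]
width: 0.147
grasp_force: 81.8
```

```bash
python3 - <<'E'
from h import *
s=ctrl.state();print(s["tool_pos"],s["wrist_force"],s["torque"],s["joints"])
T=s["tool_pos"]
p,d=ctrl.snapshot("scene");cv2.imwrite("pics/s3.png",cv2.resize(p[110:270,180:340,::-1],None,fx=3.7,fy=3.7,interpolation=cv2.INTER_CUBIC))
W=world("scene",d);np.save("pics/W3.npy",W)
near=np.hypot(W[...,0]-T[0],W[...,1]-T[1])<.05
for lo,hi in((.145,.16),(.16,.175),(.2,.215),(.215,.23),(.23,.24)):
    P=W[near&(W[...,2]>lo)&(W[...,2]<hi)];print(lo,len(P),P.mean(0),"mid",(P.min(0)+P.max(0))[:2]/2,circ(P) if len(P)>9 else"")
m=ctrl.camera_model("scene")["world_to_cam"][2,:2];print("view dir",m/np.hypot(*m))
P=W[near&(abs(W[...,2]-.11)<.004)];print("collar",circ(P))
E
```

```text
[0.51370812 0.03237701 0.26443487] [ 0.81335957  0.09326429 -3.01224873] [-0.05893606  0.03550975  0.04499141] [ 6.32826701e-02  1.10361171e-01  1.52355248e-02  1.47721548e+00
 -5.91979108e-04 -6.59938382e-02]
0.145 134 [0.5056349  0.01579048 0.15238921] mid [0.51302839 0.02295154] (np.float64(0.5136527717253809), np.float64(0.032040409268291714), np.float64(0.025617895599982413), 91)
0.16 134 [0.50566392 0.01451856 0.16743529] mid [0.51188811 0.02166145] (np.float64(0.5127709404192538), np.float64(0.030681658357520736), np.float64(0.024761399223610852), 98)
0.2 41 [0.51106928 0.02622106 0.2075068 ] mid [0.51206792 0.02667307] (np.float64(0.5119074830001887), np.float64(0.02902740142355842), np.float64(0.006648938024002229), 33)
0.215 41 [0.51121015 0.02663441 0.22205858] mid [0.5128409  0.02811655] (np.float64(0.5123205155871324), np.float64(0.029557935935713403), np.float64(0.006565072579506757), 30)
0.23 28 [0.51057269 0.02669214 0.23485318] mid [0.51186667 0.02717981] (np.float64(0.5112258947090362), np.float64(0.02848413860803517), np.float64(0.0059091763084088145), 25)
view dir [0.51900356 0.85477208]
collar (np.float64(0.5137594854423205), np.float64(0.030262390872472816), np.float64(0.038638296333957975), 122)
```

View pics/s3.png

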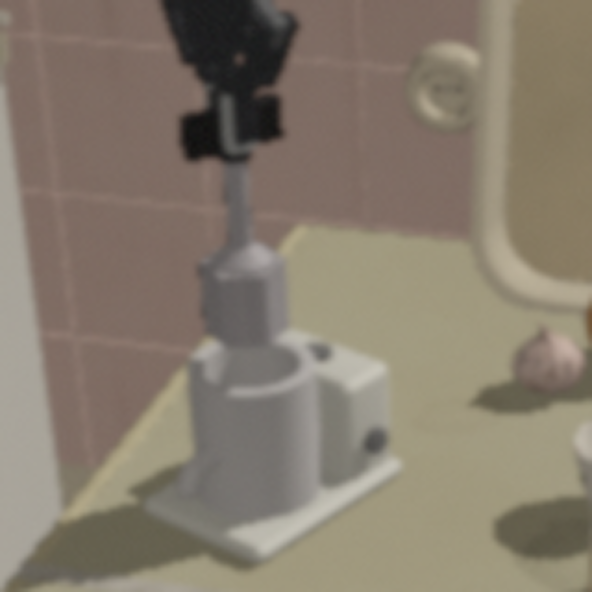

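The hexagon (240,290 in the crop) hangs just over the collar mouth (255,365), within a couple of mm of the axis. Lowering it into the bore with a small correction.

Call:
play_rows:
  deltas:
    - [-1, [-0.15, 0.1, 0], [0, 0, 0]]
    - [-1, [-0.15, 0.1, 1.5], [0, 0, 0]]
    - [-1, [-0.15, 0.1, 3], [0, 0, 0]]
    - [-1, [-0.15, 0.1, 4], [0, 0, 0]]
    - [-1, [-0.15, 0.1, 4], [0, 0, 0]]

```text
clock: 7.18
tool_pos: [0.5146, 0.0345, 0.224]
tool_rot: [0.204, -3.133, -0.0]
wrist_force: [0.0, 0.3, -2.1]
width: 0.148
grasp_force: 81.8
```

```bash
cat > st.py <<'E'
from h import *
from scipy.spatial.transform import Rotation as R
s=ctrl.state();M=R.from_rotvec(s["tool_rot"]).as_matrix()
print("t",round(s["clock"],2),"rim",(s["tool_pos"]-[0,0,.128]).round(4),"yaw",np.degrees(np.arctan2(M[1,0],M[0,0])).round(2),"tilt",M[:2,2].round(4),"F",s["wrist_force"].round(2),"tq",s["torque"].round(3),"j6",s["joints"][5].round(3),"grip",s["grasp_force"].round(0))
E
python3 st.py
```

```text
Traceback (most recent call last):
  File "st.py", line 4, in <module>
    print("t",round(s["clock"],2),"rim",(s["tool_pos"]-[0,0,.128]).round(4),"yaw",np.degrees(np.arctan2(M[1,0],M[0,0])).round(2),"tilt",M[:2,2].round(4),"F",s["wrist_force"].round(2),"tq",s["torque"].round(3),"j6",s["joints"][5].round(3),"grip",s["grasp_force"].round(0))
                                                                                                                                                                                                                                                     ^^^^^^^^^^^^^^^^^^^^^^
AttributeError: 'float' object has no attribute 'round'
```

Call:
play_rows:
  deltas:
    - [-1, [0, 0, 1.5], [0, 0, 0]]
    - [-1, [0, 0, 3], [0, 0, 0]]
    - [-1, [0, 0, 4.5], [0, 0, 0]]
    - [-1, [0, 0, 5], [0, 0, 0]]
    - [-1, [0, 0, 5], [0, 0, 0]]

```text
clock: 7.8
tool_pos: [0.5151, 0.0345, 0.1749]
tool_rot: [0.204, -3.134, -0.0]
wrist_force: [-0.0, 0.9, -2.9]
width: 0.15
grasp_force: 81.8
```

```bash
sed -i 's/s\["grasp_force"\].round(0)/round(s["grasp_force"])/' st.py; python3 st.py
```

```text
t 7.8 rim [0.5151 0.0345 0.0469] yaw -172.54 tilt [-0.0008 -0.    ] F [-0.02  0.88 -2.89] tq [-0.001 -0.019  0.015] j6 -0.063 grip 82
```

Call:
play_rows:
  deltas:
    - [-1, [0, 0, 0.5], [0, 0, 0]]
    - [-1, [0, 0, 1.0], [0, 0, 0]]
    - [-1, [0, 0, 1.2], [0, 0, 0]]
    - [-1, [0, 0, 1.3], [0, 0, 0]]
    - [-1, [0, 0, 1.3], [0, 0, 0]]

```text
clock: 8.43
tool_pos: [0.5154, 0.0345, 0.1623]
tool_rot: [-0.204, 3.135, 0.0]
wrist_force: [0.5, -0.3, -2.2]
width: 0.146
grasp_force: 81.8
```

Call:
play_rows:
  deltas:
    - [-1, [0, 0, 0.1], [0, 0, 0]]
    - [-1, [0, 0, 0.1], [0, 0, 0]]

```text
clock: 8.68
tool_pos: [0.5154, 0.0345, 0.1613]
tool_rot: [-0.204, 3.135, -0.0]
wrist_force: [0.2, -0.8, -3.2]
width: 0.147
grasp_force: 81.8
```

Call:
play_rows:
  deltas:
    - [-1, [0, 0, 0.1], [0, 0, 0]]
    - [-1, [0, 0, 0.1], [0, 0, 0]]

```text
clock: 8.93
tool_pos: [0.5153, 0.0345, 0.1602]
tool_rot: [0.204, -3.135, -0.0]
wrist_force: [-0.0, 0.7, -3.7]
width: 0.148
grasp_force: 81.8
```

Call:
play_rows:
  deltas:
    - [-1, [0, 0, 0.1], [0, 0, 0]]
    - [-1, [0, 0, 0.1], [0, 0, 0]]

```text
clock: 9.18
tool_pos: [0.5153, 0.0345, 0.1592]
tool_rot: [0.204, -3.135, 0.0]
wrist_force: [-0.5, -0.2, -1.4]
width: 0.146
grasp_force: 81.8
```

Rim at about 31 mm; continue in half-millimetre steps.

Call:
play_rows:
  deltas:
    - [-1, [0, 0, 0.05], [0, 0, 0]]
    - [-1, [0, 0, 0.1], [0, 0, 0]]

```text
clock: 9.43
tool_pos: [0.5154, 0.0345, 0.1583]
tool_rot: [-0.204, 3.135, -0.0]
wrist_force: [0.4, 0.1, -2.4]
width: 0.147
grasp_force: 81.8
```

Call:
play_rows:
  deltas:
    - [-1, [0, 0, 0.05], [0, 0, 0]]
    - [-1, [0, 0, 0.1], [0, 0, 0]]

```text
clock: 9.68
tool_pos: [0.5156, 0.0346, 0.1579]
tool_rot: [-0.204, 3.134, 0.0]
wrist_force: [-0.4, -0.2, 4.1]
width: 0.15
grasp_force: 82.5
```

```bash
python3 st.py
```

```text
t 9.68 rim [0.5156 0.0346 0.0299] yaw -172.54 tilt [0.001  0.0001] F [-0.38 -0.2   4.09] tq [-0.008  0.387  0.003] j6 -0.063 grip 83
```

Contact on the nut's corners at rim 30 mm, about 7 N. Now turning clockwise to feel for the flats.

Call:
play_rows:
  deltas:
    - [-1, [0, 0, 0], [0, 0, 5]]
    - [-1, [0, 0, 0], [0, 0, 5]]

```text
clock: 9.93
tool_pos: [0.5158, 0.0346, 0.158]
tool_rot: [-0.069, 3.139, 0.0]
wrist_force: [-0.1, -0.5, 3.5]
width: 0.148
grasp_force: 82.7
```

Call:
play_rows:
  deltas:
    - [-1, [0, 0, 0], [0, 0, 5]]
    - [-1, [0, 0, 0], [0, 0, 5]]

```text
clock: 10.18
tool_pos: [0.5158, 0.0345, 0.158]
tool_rot: [0.066, 3.139, 0.0]
wrist_force: [0.3, -0.5, 5.0]
width: 0.146
grasp_force: 82.9
```

Call:
play_rows:
  deltas:
    - [-1, [0, 0, 0], [0, 0, 5]]
    - [-1, [0, 0, 0], [0, 0, 5]]

```text
clock: 10.42
tool_pos: [0.5158, 0.0345, 0.1579]
tool_rot: [0.202, 3.134, 0.0]
wrist_force: [0.3, -0.2, 5.7]
width: 0.149
grasp_force: 83.1
```

```bash
python3 st.py
```

```text
t 10.43 rim [0.5158 0.0345 0.0299] yaw 172.62 tilt [0.0014 0.    ] F [ 0.26 -0.18  5.7 ] tq [-0.163 -0.011 -0.113] j6 0.196 grip 83
```

Call:
play_rows:
  deltas:
    - [-1, [0, 0, 0], [0, 0, 5]]
    - [-1, [0, 0, 0], [0, 0, 5]]

```text
clock: 10.68
tool_pos: [0.5159, 0.0345, 0.1579]
tool_rot: [0.339, 3.122, 0.0]
wrist_force: [1.5, -0.6, 5.7]
width: 0.147
grasp_force: 83.1
```

Call:
play_rows:
  deltas:
    - [-1, [0, 0, 0], [0, 0, 5]]
    - [-1, [0, 0, 0], [0, 0, 5]]

```text
clock: 10.92
tool_pos: [0.5159, 0.0345, 0.1579]
tool_rot: [0.474, 3.104, 0.0]
wrist_force: [0.1, -0.6, 5.5]
width: 0.149
grasp_force: 83.0
```

Call:
play_rows:
  deltas:
    - [-1, [0, 0, 0], [0, 0, 5]]
    - [-1, [0, 0, 0], [0, 0, 5]]

```text
clock: 11.18
tool_pos: [0.5158, 0.0345, 0.1577]
tool_rot: [0.609, 3.081, 0.0]
wrist_force: [0.7, -0.4, 4.7]
width: 0.147
grasp_force: 83.0
```

```bash
python3 st.py
```

```text
t 11.18 rim [0.5158 0.0345 0.0297] yaw 157.65 tilt [ 0.0012 -0.    ] F [ 0.67 -0.37  4.7 ] tq [-0.157 -0.118 -0.049] j6 0.457 grip 83
```

Call:
play_rows:
  deltas:
    - [-1, [0, 0, 0], [0, 0, 5]]
    - [-1, [0, 0, 0], [0, 0, 5]]

```text
clock: 11.42
tool_pos: [0.5153, 0.0345, 0.1569]
tool_rot: [-0.743, -3.052, 0.0]
wrist_force: [0.8, 0.0, 1.2]
width: 0.151
grasp_force: 82.4
```

Call:
play_rows:
  deltas:
    - [-1, [0, 0, 0], [0, 0, 5]]
    - [-1, [0, 0, 0], [0, 0, 5]]

```text
clock: 11.68
tool_pos: [0.515, 0.0344, 0.1564]
tool_rot: [-0.874, -3.016, 0.001]
wrist_force: [0.6, -1.0, -2.5]
width: 0.149
grasp_force: 81.8
```

```bash
python3 st.py
```

```text
t 11.68 rim [0.515  0.0344 0.0284] yaw 147.66 tilt [-0.0014 -0.0002] F [ 0.58 -1.02 -2.55] tq [-0.258 -0.418 -0.15 ] j6 0.631 grip 82
```

It dropped over the flats (rim 28.4 mm, force gone). Lowering gently.

Call:
play_rows:
  deltas:
    - [-1, [0, 0, 0.1], [0, 0, 0]]
    - [-1, [0, 0, 0.2], [0, 0, 0]]

```text
clock: 11.92
tool_pos: [0.5151, 0.0345, 0.1549]
tool_rot: [-0.878, -3.016, 0.001]
wrist_force: [-0.5, -0.7, -2.6]
width: 0.149
grasp_force: 81.8
```

Call:
play_rows:
  deltas:
    - [-1, [0, 0, 0.1], [0, 0, 0]]
    - [-1, [0, 0, 0.2], [0, 0, 0]]

```text
clock: 12.18
tool_pos: [0.5152, 0.0345, 0.1531]
tool_rot: [-0.879, -3.016, 0.0]
wrist_force: [1.2, -1.4, -3.6]
width: 0.147
grasp_force: 81.8
```

```bash
python3 st.py
```

```text
t 12.18 rim [0.5152 0.0345 0.0251] yaw 147.48 tilt [-0.0004 -0.0001] F [ 1.19 -1.35 -3.64] tq [-0.233 -0.133  0.06 ] j6 0.634 grip 82
```

Call:
play_rows:
  deltas:
    - [-1, [0, 0, 0.15], [0, 0, 0]]
    - [-1, [0, 0, 0.3], [0, 0, 0]]

```text
clock: 12.42
tool_pos: [0.5153, 0.0346, 0.1502]
tool_rot: [-0.88, -3.016, -0.0]
wrist_force: [0.1, -1.1, -3.0]
width: 0.15
grasp_force: 81.8
```

Call:
play_rows:
  deltas:
    - [-1, [0, 0, 0.1], [0, 0, 0]]
    - [-1, [0, 0, 0.2], [0, 0, 0]]

```text
clock: 12.68
tool_pos: [0.5153, 0.0346, 0.1482]
tool_rot: [-0.88, -3.016, 0.0]
wrist_force: [0.4, -1.0, -3.8]
width: 0.147
grasp_force: 81.8
```

Call:
play_rows:
  deltas:
    - [-1, [0, 0, 0.05], [0, 0, 0]]
    - [-1, [0, 0, 0.1], [0, 0, 0]]

```text
clock: 12.92
tool_pos: [0.5154, 0.0346, 0.1473]
tool_rot: [0.88, 3.016, 0.0]
wrist_force: [0.0, -1.1, -2.7]
width: 0.149
grasp_force: 81.8
```

```bash
python3 st.py
```

```text
t 12.93 rim [0.5154 0.0346 0.0193] yaw 147.46 tilt [0. 0.] F [ 0.01 -1.05 -2.66] tq [-0.19  -0.157 -0.095] j6 0.635 grip 82
```

Fully home at about 19 mm without pressing. Now turning clockwise, watching the last joint's effort and the wrist moment.

```bash
sed -i 's/"grip",/"eff6",s["joint_efforts"][5].round(4),"grip",/' st.py; python3 st.py
```

```text
t 12.93 rim [0.5154 0.0346 0.0193] yaw 147.46 tilt [0. 0.] F [ 0.01 -1.05 -2.66] tq [-0.19  -0.157 -0.095] j6 0.635 eff6 -0.0058 grip 82
```

Call:
play_rows:
  deltas:
    - [-1, [0, 0, 0], [0, 0, 5]]
    - [-1, [0, 0, 0], [0, 0, 10]]
    - [-1, [0, 0, 0], [0, 0, 10]]

```text
clock: 13.3
tool_pos: [0.5154, 0.0346, 0.1473]
tool_rot: [-1.138, -2.928, -0.0]
wrist_force: [0.7, -1.1, -2.5]
width: 0.145
grasp_force: 81.7
```

```bash
python3 st.py
```

```text
t 13.3 rim [0.5154 0.0346 0.0193] yaw 137.52 tilt [0.0001 0.0003] F [ 0.71 -1.12 -2.5 ] tq [-0.112 -0.165 -0.094] j6 0.808 eff6 0.3044 grip 82
```

Call:
play_rows:
  deltas:
    - [-1, [0, 0, 0], [0, 0, 5]]
    - [-1, [0, 0, 0], [0, 0, 5]]

```text
clock: 13.55
tool_pos: [0.5155, 0.0344, 0.1474]
tool_rot: [1.263, 2.876, -0.0]
wrist_force: [-0.1, -2.3, -3.3]
width: 0.144
grasp_force: 81.7
```

```bash
python3 st.py
```

```text
t 13.55 rim [0.5155 0.0344 0.0194] yaw 132.59 tilt [ 0.0003 -0.0003] F [-0.08 -2.34 -3.28] tq [-0.28  -0.238  0.105] j6 0.894 eff6 0.3016 grip 82
```

Call:
play_rows:
  deltas:
    - [-1, [0, 0, 0], [0, 0, 3]]
    - [-1, [0, 0, 0], [0, 0, 3]]

```text
clock: 13.8
tool_pos: [0.5155, 0.0344, 0.1474]
tool_rot: [1.338, 2.842, -0.0]
wrist_force: [1.6, -1.1, -2.3]
width: 0.147
grasp_force: 81.8
```

```bash
python3 st.py
```

```text
t 13.8 rim [0.5155 0.0344 0.0194] yaw 129.6 tilt [ 0.0003 -0.0003] F [ 1.58 -1.1  -2.32] tq [-0.384 -0.299  0.039] j6 0.947 eff6 0.1482 grip 82
```

Call:
play_rows:
  deltas:
    - [-1, [0, 0, 0], [0, 0, 3]]
    - [-1, [0, 0, 0], [0, 0, 3]]

```text
clock: 14.05
tool_pos: [0.5154, 0.0344, 0.1473]
tool_rot: [1.412, 2.806, -0.0]
wrist_force: [1.1, -1.9, -3.0]
width: 0.149
grasp_force: 81.8
```

```bash
python3 st.py
```

```text
t 14.05 rim [0.5154 0.0344 0.0193] yaw 126.59 tilt [ 0.0002 -0.0002] F [ 1.09 -1.85 -2.99] tq [-0.429 -0.284 -0.025] j6 0.999 eff6 0.1486 grip 82
```

Call:
play_rows:
  deltas:
    - [-1, [0, 0, 0], [0, 0, 3]]
    - [-1, [0, 0, 0], [0, 0, 3]]

```text
clock: 14.3
tool_pos: [0.5154, 0.0345, 0.1473]
tool_rot: [1.485, 2.768, -0.0]
wrist_force: [0.9, -1.1, -3.1]
width: 0.146
grasp_force: 81.8
```

```bash
python3 st.py
```

```text
t 14.3 rim [0.5154 0.0345 0.0193] yaw 123.59 tilt [ 0.0002 -0.0002] F [ 0.93 -1.06 -3.1 ] tq [-0.444 -0.353  0.014] j6 1.051 eff6 0.1564 grip 82
```

Call:
play_rows:
  deltas:
    - [-1, [0, 0, 0], [0, 0, 3]]
    - [-1, [0, 0, 0], [0, 0, 3]]

```text
clock: 14.55
tool_pos: [0.5154, 0.0345, 0.1473]
tool_rot: [1.557, 2.729, -0.0]
wrist_force: [0.6, -0.7, -2.3]
width: 0.145
grasp_force: 81.8
```

```bash
python3 st.py
```

```text
t 14.55 rim [0.5154 0.0345 0.0193] yaw 120.59 tilt [ 0.0001 -0.0002] F [ 0.58 -0.71 -2.29] tq [-0.568 -0.397  0.   ] j6 1.104 eff6 0.1495 grip 82
```

Call:
play_rows:
  deltas:
    - [-1, [0, 0, 0], [0, 0, 3]]
    - [-1, [0, 0, 0], [0, 0, 3]]

```text
clock: 14.8
tool_pos: [0.5154, 0.0345, 0.1473]
tool_rot: [1.628, 2.687, -0.0]
wrist_force: [0.9, -1.6, -3.5]
width: 0.15
grasp_force: 81.8
```

```bash
python3 st.py
```

```text
t 14.8 rim [0.5154 0.0345 0.0193] yaw 117.58 tilt [ 0.0002 -0.0002] F [ 0.89 -1.56 -3.49] tq [-0.495 -0.375  0.001] j6 1.156 eff6 0.1497 grip 82
```

Call:
play_rows:
  deltas:
    - [-1, [0, 0, 0], [0, 0, 3]]
    - [-1, [0, 0, 0], [0, 0, 3]]

```text
clock: 15.05
tool_pos: [0.5154, 0.0345, 0.1473]
tool_rot: [1.698, 2.643, -0.0]
wrist_force: [1.5, -1.7, -2.5]
width: 0.148
grasp_force: 81.8
```

```bash
python3 st.py
```

```text
t 15.05 rim [0.5154 0.0345 0.0193] yaw 114.58 tilt [ 0.0001 -0.0001] F [ 1.46 -1.71 -2.53] tq [-0.564 -0.382  0.031] j6 1.209 eff6 0.1508 grip 82
```

Call:
play_rows:
  deltas:
    - [-1, [0, 0, 0], [0, 0, 3]]
    - [-1, [0, 0, 0], [0, 0, 3]]

```text
clock: 15.3
tool_pos: [0.5154, 0.0345, 0.1473]
tool_rot: [1.766, 2.598, -0.0]
wrist_force: [1.2, -2.2, -3.3]
width: 0.146
grasp_force: 81.7
```

```bash
python3 st.py
```

```text
t 15.3 rim [0.5154 0.0345 0.0193] yaw 111.59 tilt [ 0.0001 -0.0001] F [ 1.16 -2.15 -3.27] tq [-0.537 -0.425  0.134] j6 1.261 eff6 0.1984 grip 82
```

Call:
play_rows:
  deltas:
    - [-1, [0, 0, 0], [0, 0, 3]]
    - [-1, [0, 0, 0], [0, 0, 3]]

```text
clock: 15.55
tool_pos: [0.5154, 0.0345, 0.1473]
tool_rot: [1.834, 2.551, -0.0]
wrist_force: [1.4, -2.2, -3.2]
width: 0.147
grasp_force: 81.7
```

```bash
python3 st.py
```

```text
t 15.55 rim [0.5154 0.0345 0.0193] yaw 108.58 tilt [ 0.0001 -0.0001] F [ 1.43 -2.19 -3.15] tq [-0.528 -0.478  0.065] j6 1.313 eff6 0.2034 grip 82
```

Call:
play_rows:
  deltas:
    - [-1, [0, 0, 0], [0, 0, 3]]
    - [-1, [0, 0, 0], [0, 0, 3]]

```text
clock: 15.8
tool_pos: [0.5154, 0.0345, 0.1473]
tool_rot: [1.899, 2.502, -0.0]
wrist_force: [1.6, -1.5, -1.7]
width: 0.147
grasp_force: 81.7
```

```bash
python3 st.py
```

```text
t 15.8 rim [0.5154 0.0345 0.0193] yaw 105.59 tilt [ 0.0001 -0.0002] F [ 1.56 -1.48 -1.67] tq [-0.611 -0.5    0.092] j6 1.366 eff6 0.2632 grip 82
```

Call:
play_rows:
  deltas:
    - [-1, [0, 0, 0], [0, 0, 3]]
    - [-1, [0, 0, 0], [0, 0, 3]]

```text
clock: 16.05
tool_pos: [0.5154, 0.0345, 0.1473]
tool_rot: [1.964, 2.451, -0.0]
wrist_force: [2.3, -2.3, -2.0]
width: 0.142
grasp_force: 81.7
```

```bash
python3 st.py
```

```text
t 16.05 rim [0.5154 0.0345 0.0193] yaw 102.59 tilt [ 0.0001 -0.0002] F [ 2.34 -2.3  -1.95] tq [-0.725 -0.524  0.129] j6 1.418 eff6 0.2935 grip 82
```

Call:
play_rows:
  deltas:
    - [-1, [0, 0, 0], [0, 0, 3]]
    - [-1, [0, 0, 0], [0, 0, 3]]

```text
clock: 16.3
tool_pos: [0.5154, 0.0345, 0.1473]
tool_rot: [2.028, 2.399, -0.0]
wrist_force: [2.2, -2.0, -2.5]
width: 0.147
grasp_force: 81.7
```

```bash
python3 st.py
```

```text
t 16.3 rim [0.5154 0.0345 0.0193] yaw 99.59 tilt [ 0.0001 -0.0002] F [ 2.21 -1.99 -2.5 ] tq [-0.769 -0.569  0.21 ] j6 1.47 eff6 0.3206 grip 82
```

Call:
play_rows:
  deltas:
    - [-1, [0, 0, 0], [0, 0, 0]]

```text
clock: 16.42
tool_pos: [0.5154, 0.0345, 0.1473]
tool_rot: [2.029, 2.399, 0.0]
wrist_force: [1.0, -1.4, -2.7]
width: 0.145
grasp_force: 81.7
```

```bash
python3 st.py
```

```text
t 16.43 rim [0.5154 0.0345 0.0193] yaw 99.56 tilt [ 0.0002 -0.0001] F [ 0.96 -1.43 -2.65] tq [-0.76  -0.608  0.26 ] j6 1.471 eff6 0.1982 grip 82
```

Call:
play_rows:
  deltas:
    - [-1, [0, 0, 0], [0, 0, 0]]

```text
clock: 16.55
tool_pos: [0.5154, 0.0345, 0.1473]
tool_rot: [2.029, 2.398, -0.0]
wrist_force: [1.6, -2.1, -3.1]
width: 0.145
grasp_force: 81.7
```

```bash
python3 - <<'E'
exec(open("st.py").read())
t=[]
for i in range(6):
    ctrl.snapshot("scene"); s=ctrl.state(); t.append((round(s["torque"][2],3),round(s["joint_efforts"][5],3)))
print(t)
E
```

```text
t 16.55 rim [0.5154 0.0345 0.0193] yaw 99.52 tilt [ 0.0001 -0.0001] F [ 1.57 -2.14 -3.13] tq [-0.718 -0.618  0.246] j6 1.472 eff6 0.2308 grip 82
[(np.float64(0.241), np.float64(0.238)), (np.float64(0.252), np.float64(0.244)), (np.float64(0.235), np.float64(0.249)), (np.float64(0.253), np.float64(0.253)), (np.float64(0.23), np.float64(0.256)), (np.float64(0.207), np.float64(0.259))]
```

Static moment is about 0.25 N m: the nut is just coming up firm. Since moment = 0.25 + 0.6·drag, I aim for about 0.40 N m.

Call:
play_rows:
  deltas:
    - [-1, [0, 0, 0], [0, 0, 2]]
    - [-1, [0, 0, 0], [0, 0, 4]]
    - [-1, [0, 0, 0], [0, 0, 6]]
    - [-1, [0, 0, 0], [0, 0, 6]]
    - [-1, [0, 0, 0], [0, 0, 6]]

```text
clock: 17.48
tool_pos: [0.5154, 0.0345, 0.1473]
tool_rot: [2.153, 2.287, -0.0]
wrist_force: [2.0, -2.2, -3.0]
width: 0.147
grasp_force: 81.7
```

```bash
cat > tq.py <<'E'
exec(open("st.py").read())
t=[]
for i in range(6):
    ctrl.snapshot("scene"); s=ctrl.state(); t.append((s["torque"][2],s["joint_efforts"][5]))
print(np.round(t,3).tolist(),np.mean(t,0).round(3))
E
python3 tq.py
```

```text
t 17.48 rim [0.5154 0.0345 0.0193] yaw 93.45 tilt [ 0. -0.] F [ 1.96 -2.23 -2.99] tq [-0.809 -0.707  0.24 ] j6 1.577 eff6 0.2381 grip 82
[[0.258, 0.234], [0.221, 0.233], [0.233, 0.232], [0.23, 0.232], [0.248, 0.232], [0.23, 0.232]] [0.237 0.232]
```

Call:
play_rows:
  deltas:
    - [-1, [0, 0, 0], [0, 0, 1]]

```text
clock: 17.9
tool_pos: [0.5154, 0.0345, 0.1473]
tool_rot: [2.174, 2.268, -0.0]
wrist_force: [2.2, -2.8, -2.1]
width: 0.141
grasp_force: 81.8
```

```bash
python3 st.py
```

```text
t 17.9 rim [0.5154 0.0345 0.0193] yaw 92.42 tilt [ 0. -0.] F [ 2.25 -2.83 -2.12] tq [-0.844 -0.651  0.413] j6 1.595 eff6 0.1991 grip 82
```

Call:
play_rows:
  deltas:
    - [-1, [0, 0, 0], [0, 0, 1]]

```text
clock: 18.02
tool_pos: [0.5154, 0.0345, 0.1473]
tool_rot: [2.194, 2.248, 0.0]
wrist_force: [2.5, -2.6, -3.2]
width: 0.145
grasp_force: 81.8
```

```bash
python3 st.py
```

```text
t 18.02 rim [0.5154 0.0345 0.0193] yaw 91.4 tilt [ 0.0001 -0.    ] F [ 2.45 -2.58 -3.23] tq [-0.9   -0.672  0.396] j6 1.613 eff6 0.2598 grip 82
```

Call:
play_rows:
  deltas:
    - [-1, [0, 0, 0], [0, 0, 1]]

```text
clock: 18.15
tool_pos: [0.5154, 0.0345, 0.1473]
tool_rot: [2.214, 2.229, 0.0]
wrist_force: [2.4, -2.9, -2.5]
width: 0.143
grasp_force: 81.8
```

```bash
python3 tq.py; python3 - <<'E'
from h import *
p,d=ctrl.snapshot("scene");cv2.imwrite("pics/s4.png",cv2.resize(p[130:290,180:340,::-1],None,fx=3.7,fy=3.7,interpolation=cv2.INTER_CUBIC))
E
```

```text
t 18.15 rim [0.5154 0.0345 0.0193] yaw 90.4 tilt [ 0.0001 -0.0001] F [ 2.38 -2.91 -2.53] tq [-0.91  -0.703  0.428] j6 1.631 eff6 0.2645 grip 82
[[0.403, 0.374], [0.337, 0.423], [0.336, 0.351], [0.346, 0.326], [0.329, 0.318], [0.304, 0.316]] [0.342 0.351]
```

View pics/s4.png

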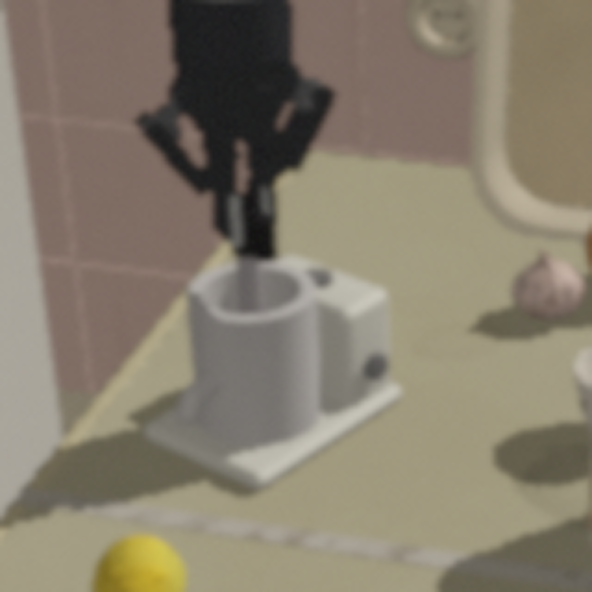

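The view shows the spanner's shaft (245,285) standing upright in the collar, gripped squarely. Moving torque is about 0.41 N m, so the drag is about 0.27 rad; the angle travelled bounds it to 0.16–0.37. Backing off to mid-slack and lifting.

Call:
play_rows:
  deltas:
    - [-1, [0, 0, 0], [0, 0, -3]]
    - [-1, [0, 0, 0], [0, 0, -6]]
    - [-1, [0, 0, 0], [0, 0, -8]]
    - [-1, [0, 0, 0], [0, 0, -8]]

```text
clock: 19.0
tool_pos: [0.5151, 0.0348, 0.1471]
tool_rot: [-2.051, -2.378, -0.0]
wrist_force: [1.1, -1.3, -2.6]
width: 0.146
grasp_force: 81.7
```

```bash
python3 st.py
```

```text
t 19.0 rim [0.5151 0.0348 0.0191] yaw 98.44 tilt [-0.0007  0.0007] F [ 1.09 -1.3  -2.61] tq [-0.314 -0.373 -0.037] j6 1.491 eff6 -0.0929 grip 82
```

Call:
play_rows:
  deltas:
    - [-1, [0, 0, -0.3], [0, 0, 0]]
    - [-1, [0, 0, -0.6], [0, 0, 0]]
    - [-1, [0, 0, -1.0], [0, 0, 0]]
    - [-1, [0, 0, -1.0], [0, 0, 0]]

```text
clock: 19.5
tool_pos: [0.5154, 0.0347, 0.1577]
tool_rot: [-2.051, -2.379, -0.001]
wrist_force: [0.7, 0.0, -2.1]
width: 0.15
grasp_force: 81.7
```

```bash
python3 st.py
```

```text
t 19.5 rim [0.5154 0.0347 0.0297] yaw 98.46 tilt [0.0003 0.0005] F [ 0.66  0.02 -2.1 ] tq [-0.084 -0.036 -0.094] j6 1.49 eff6 0.0008 grip 82
```

Call:
play_rows:
  deltas:
    - [-1, [0, 0, -2], [0, 0, 0]]
    - [-1, [0, 0, -5], [0, 0, 0]]
    - [-1, [0, 0, -8], [0, 0, 0]]
    - [-1, [0, 0, -11], [0, 0, 0]]
    - [-1, [0, 0, -11], [0, 0, 0]]

```text
clock: 20.12
tool_pos: [0.5163, 0.0347, 0.2692]
tool_rot: [2.05, 2.377, 0.005]
wrist_force: [0.4, 0.4, -3.1]
width: 0.145
grasp_force: 81.8
```

Call:
play_rows:
  deltas:
    - [-1, [-5, -1, 0], [0, 0, 0]]
    - [-1, [-10.5, -2.1, 0], [0, 0, 0]]
    - [-1, [-16, -3.2, 0], [0, 0, 0]]
    - [-1, [-21.5, -4.3, 0], [0, 0, 0]]
    - [-1, [-27, -5.4, 0], [0, 0, 0]]

```text
clock: 20.75
tool_pos: [0.5009, -0.2419, 0.2654]
tool_rot: [-2.05, -2.378, 0.0]
wrist_force: [0.8, -0.1, -2.1]
width: 0.149
grasp_force: 81.7
```

Call:
play_rows:
  deltas:
    - [-1, [-5, -1, 0], [0, 0, 0]]
    - [-1, [-8.4, -1.6, 0], [0, 0, 0]]
    - [-1, [-8.4, -1.6, 0], [0, 0, 0]]
    - [-1, [-8.4, -1.6, 0], [0, 0, 0]]

```text
clock: 21.25
tool_pos: [0.4978, -0.3254, 0.2658]
tool_rot: [-2.05, -2.377, -0.0]
wrist_force: [-0.8, 0.4, -2.7]
width: 0.15
grasp_force: 81.8
```

```bash
python3 st.py; python3 - <<'E'
from h import *
from scipy.spatial.transform import Rotation as R
s=ctrl.state();M=R.from_rotvec(s["tool_rot"]).as_matrix();print((M.T@(np.array([.4985,-.3255,.2677])-s["tool_pos"])*100).round(2))
T=s["tool_pos"];p,d=ctrl.snapshot("scene");W=world("scene",d)
near=np.hypot(W[...,0]-T[0],W[...,1]-T[1])<.05
for lo,hi in((.143,.16),(.16,.175),(.205,.235)):
    P=W[near&(W[...,2]>lo)&(W[...,2]<hi)];print(lo,len(P),P.mean(0),circ(P))
P=W[near&(abs(W[...,2]-.058)<.004)];print("stand",circ(P))
cv2.imwrite("pics/s5.png",cv2.resize(p[180:350,230:400,::-1],None,fx=3.5,fy=3.5,interpolation=cv2.INTER_CUBIC))
E
```

```text
t 21.25 rim [ 0.4978 -0.3254  0.1378] yaw 98.45 tilt [-0.0018  0.0018] F [-0.78  0.41 -2.74] tq [-0.    -0.005  0.017] j6 0.844 eff6 -0.0031 grip 82
[-0.02  0.07 -0.19]
0.143 211 [ 0.48675632 -0.34159116  0.15140535] (np.float64(0.4969956820525749), np.float64(-0.3254791014293098), np.float64(0.025336701846303676), 157)
0.16 185 [ 0.48731293 -0.34189595  0.16772668] (np.float64(0.4964473465618794), np.float64(-0.32546092207051697), np.float64(0.02524797401076791), 150)
0.205 125 [ 0.49418163 -0.33082573  0.22051198] (np.float64(0.4961815617151791), np.float64(-0.3270500042257867), np.float64(0.006897957683494816), 116)
stand (np.float64(0.4958592935602572), np.float64(-0.3298418298638114), np.float64(0.03525194761703031), 211)
```

View pics/s5.png

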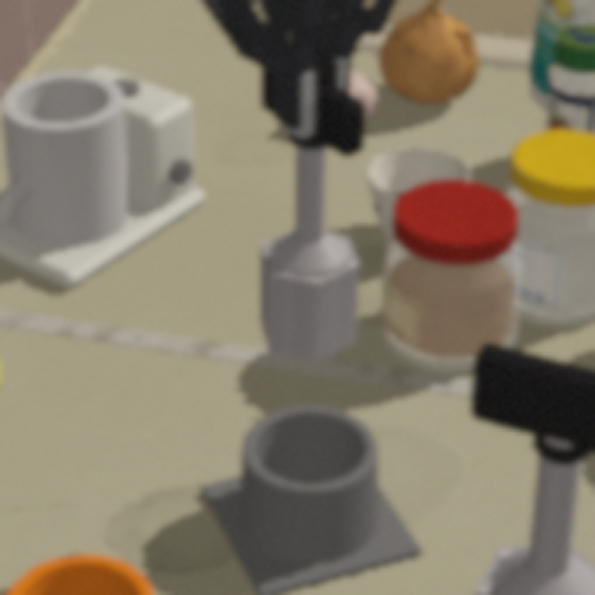

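The spanner hangs upright over the stand (hexagon 310,295, cup mouth 312,450). Lowering it into the hole.

Call:
play_rows:
  deltas:
    - [-1, [-0.1, 0, 2.5], [0, 0, 0]]
    - [-1, [-0.1, 0, 5], [0, 0, 0]]
    - [-1, [-0.1, 0, 7], [0, 0, 0]]
    - [-1, [-0.1, 0, 8], [0, 0, 0]]
    - [-1, [-0.1, 0, 9], [0, 0, 0]]

```text
clock: 21.92
tool_pos: [0.4987, -0.3262, 0.1774]
tool_rot: [2.05, 2.38, 0.0]
wrist_force: [0.1, 0.2, -2.9]
width: 0.149
grasp_force: 81.8
```

```bash
python3 st.py
```

```text
t 21.93 rim [ 0.4987 -0.3262  0.0494] yaw 98.52 tilt [ 0.0007 -0.0003] F [ 0.08  0.23 -2.91] tq [0.028 0.01  0.031] j6 0.843 eff6 0.0012 grip 82
```

Call:
play_rows:
  deltas:
    - [-1, [0, 0, 1.5], [0, 0, 0]]
    - [-1, [0, 0, 3], [0, 0, 0]]
    - [-1, [0, 0, 3.7], [0, 0, 0]]
    - [-1, [0, 0, 4.0], [0, 0, 0]]
    - [-1, [0, 0, 4.0], [0, 0, 0]]

```text
clock: 22.55
tool_pos: [0.4984, -0.327, 0.1374]
tool_rot: [2.052, 2.379, 0.0]
wrist_force: [1.1, 0.3, -3.2]
width: 0.147
grasp_force: 81.7
```

Call:
play_rows:
  deltas:
    - [-1, [0, 0, 0.05], [0, 0, 0]]
    - [-1, [0, 0, 0.1], [0, 0, 0]]

```text
clock: 22.8
tool_pos: [0.4986, -0.327, 0.1367]
tool_rot: [2.051, 2.379, 0.0]
wrist_force: [0.1, -0.0, -3.2]
width: 0.146
grasp_force: 81.7
```

```bash
python3 st.py
```

```text
t 22.8 rim [ 0.4986 -0.327   0.0087] yaw 98.46 tilt [ 0.0007 -0.0004] F [ 0.1  -0.03 -3.23] tq [-0.055 -0.027  0.01 ] j6 0.843 eff6 0.0 grip 82
```

Half a millimetre more until it rests, then release and rise.

Call:
play_rows:
  deltas:
    - [-1, [0, 0, 0.06], [0, 0, 0]]
    - [-1, [0, 0, 0.06], [0, 0, 0]]

```text
clock: 23.05
tool_pos: [0.4985, -0.3271, 0.1363]
tool_rot: [2.051, 2.378, 0.0]
wrist_force: [-0.9, 0.1, 2.2]
width: 0.149
grasp_force: 82.3
```

Call:
play_rows:
  deltas:
    - [-0.4, [0, 0, 0], [0, 0, 0]]
    - [-0.4, [0, 0, 0], [0, 0, 0]]
    - [0.3, [0, 0, 0], [0, 0, 0]]
    - [1, [0, 0, 0], [0, 0, 0]]
    - [1, [0, 0, 0], [0, 0, 0]]

```text
clock: 23.68
tool_pos: [0.4983, -0.3269, 0.1357]
tool_rot: [-2.052, -2.379, -0.0]
wrist_force: [-0.1, 0.3, -0.3]
width: 0.916
grasp_force: 0.0
```

Call:
play_rows:
  deltas:
    - [1, [0, 0, 0], [0, 0, 0]]
    - [1, [0, 0, -2], [0, 0, 0]]
    - [1, [0, 0, -5], [0, 0, 0]]
    - [1, [0, 0, -10], [0, 0, 0]]
    - [1, [0, 0, -14], [0, 0, 0]]

```text
clock: 24.3
tool_pos: [0.4984, -0.3269, 0.2777]
tool_rot: [2.051, 2.378, 0.0]
wrist_force: [0.5, 1.2, -0.2]
width: 1.007
grasp_force: 0.0
```

```bash
python3 st.py; python3 - <<'E'
from h import *
p,d=ctrl.snapshot("scene");W=world("scene",d)
near=np.hypot(W[...,0]-.497,W[...,1]+.327)<.06
for lo,hi in((.075,.12),(.135,.17)):
    P=W[near&(W[...,2]>lo)&(W[...,2]<hi)];print(lo,len(P),P.mean(0),P[:,2].max(),circ(P))
cv2.imwrite("pics/s6.png",cv2.resize(p[180:350,230:400,::-1],None,fx=3.5,fy=3.5,interpolation=cv2.INTER_CUBIC))
E
```

```text
t 24.3 rim [ 0.4984 -0.3269  0.1497] yaw 98.46 tilt [ 0.0009 -0.0006] F [ 0.53  1.22 -0.15] tq [-0.011 -0.008 -0.008] j6 0.843 eff6 -0.0 grip 0
0.075 168 [ 0.49455218 -0.33179911  0.0978406 ] 0.11969783783172733 (np.float64(0.49702530967861597), np.float64(-0.3281272640125047), np.float64(0.007371546801765504), 151)
0.135 458 [ 0.49417169 -0.33343938  0.15319721] 0.1656279305917755 (np.float64(0.5218828668980293), np.float64(-0.32968628361147323), np.float64(0.03499129023352844), 346)
```

View pics/s6.png

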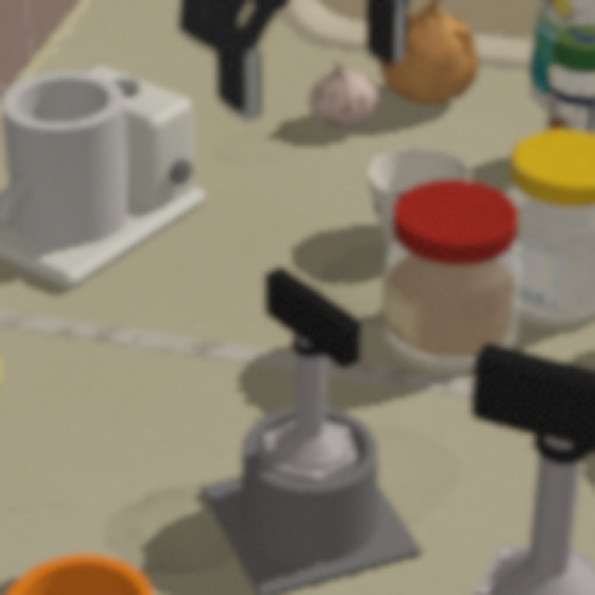

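The spanner stands upright in the grey stand (bar 312,315, cup 312,470), the gripper is clear, and the jar and cup have not moved. Handing in.

```bash
python3 -c "
from rig import ctrl
print(ctrl.hand_in())"
```

```text
the job is handed in; nothing more can be done
None
```

I tightened the nut until it came up firm and then by about 15° more (estimated from the turning torque, not measured directly), put the spanner back upright in its stand, and handed the job in at about 24 s; no verdict came back.

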